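Chock a pipe offcut with a keeper plate on a hammer-head stud

ROBOT

A 6-joint arm with a two-finger parallel gripper is mounted at the origin on a cart in front of the work surface, level with it; the furniture and walls round the work are solid. World frame = base frame: x ahead of the robot, y to its left, z up, the work surface at z = 0. Lengths are in mm, angles in degrees, forces in N, time in s.
With the tool pointing down it reaches from about 350 to 775 mm from the base axis. Payload 5.5 kg.
Tool frame: the origin (TCP) lies at the very end of the fingers, on their centre line; the grasp point (between the pads) lies behind it (env.grip_point_offset is the z of the grasp point in the tool frame, in mm); z points along the fingers, y is the line along which they close (so a half turn about z gives the same grasp; the last joint's range is limited). The gripper opens to 85 mm and grips with 20 to 120 N. Pads are 22 mm wide; open, the fingers measure 114 mm over their backs; the gripper's body (76 mm by 85 mm) begins 54 mm behind the grasp point. The pads swing forward as they close: fully open they stand 13 mm farther back than shut.
Start: joints at [-72.456, 17.945, 2.641, 74.691, 0, 82.002], TCP at [247.93, -518.847, 231.323] pointing down, gripper open.
Joint ranges: [-158.12, 158.12], [-49.38, 96.58], [-58.88, 72.47], [-126.05, 133.96], [-84.25, 85.87], [-180, 180]. Speed limits (degrees/s): [147.25, 147.25, 180, 180, 180, 180].

INTERFACE

Orientations are given as a 3x3 rotation matrix whose columns are the frame's x, y, z axes.
In Python, from station import env, optics, ticket, status gives the robot as it stands. Calls block until the motion is done:
- env.move_to(position, orientation): joint-space move of the TCP to a pose.
- env.servo_line(position, max_speed=150, rot=None): straight line of the TCP; rot=None keeps the orientation; max_speed is the mean speed in mm/s.
- env.move_j(angles): joint-space move.
- env.grip(opening, squeeze=None): finger opening in mm; squeeze is the grip in N (None keeps the last); returns when the fingers have stopped.
- env.sleep(seconds).
- env.ik(position, orientation): joint angles nearest the present ones, or None.
- optics.read_camera(name): name is "scene" or "side" or "wrist"; returns (picture, depth): 400x640x3 uint8, red, green, blue; 400x640 float32, mm along the optical axis (not along the pixel's ray), 0 where there is no reading.
- optics.camera_info(name): a dict with "fx", "fy", "cx", "cy" (pixels), "extrinsics" (4x4, takes a point from world to camera coordinates). Camera axes: x right, y up, looking along -z (the intrinsics and any distortion apply to the point x, -y, -z); pixel columns grow to the right and rows downward; lengths in mm; the calibration is good to about 2 mm. A picture is of the moment at which its call begins: read the wrist's pose just before it. camera_info takes no time and is no camera call; for the wrist camera it gives the pose at the moment of the call.
A pose or a line that the arm cannot do raises env.MotionError and nothing moves.
- ticket.job_done(): hands the job in; it is judged then, once.
Readings, each from a call of its own:
- status.read_time_s(): time.
- status.read_joint_positions(): joint angles.
- status.read_joint_vel(): joint speeds.
- status.read_tau(): joint torques, N m.
- status.read_ee_pos(): TCP position.
- status.read_orientation(): TCP orientation.
- status.read_force(): force on the tool from outside, world axes, zero at the start.
- status.read_wrist_torque(): the same for the moment, N m.
- status.read_opening(): finger opening in mm.
- status.read_finger_force(): force on a finger pad.
Only numpy, scipy, OpenCV 4.12 (cv2) and the standard library are available. Lean on these libraries where they do the work, as an engineer would, in place of code of your own. Each camera call takes 0.05 s, during which the arm holds its last target. There are 200 camera calls.

TASK

Secure the pipe offcut on the plywood holding board: roll it across the board, without lifting it, until it lies along the wooden fence, then put the steel keeper plate on beside it so that it cannot roll back. The keeper's oblong eye is shorter than the stud's head, so tilt the plate to pass the eye over the head, level it beneath the head and draw it back until the eye drops over the boss at the stud's foot and the plate lies flat on the board. Let go of everything, and do not disturb the tools lying about.

Things in the scene. Friction and masses are not known exactly. Their poses are not given: they have to be found in the camera images.
- board: fixed plywood holding board 280 (x) x 250 (y) x 18 mm; origin at the centre of its underside, top face 18 mm up; x along the fence, roughly away from the robot, y away from the fence (to the left), z up; position and yaw vary. It carries a wooden fence along its right edge and an upright hammer-head stud at its near end; nothing on it moves
- stud (a point): point on the board's top face on the stud's axis; axes as the board's. All centred on this axis, heights above the board's face: oblong steel boss 46 (x) x 22 (y) mm from 0 to 5 mm, top rim chamfered 2 mm; round neck 12 mm in diameter; oblong head 64 (x) x 20 (y) mm from 28 to 37 mm
- fence (a point): point on the fence's working face, level with the board's top face; axes as the board's. It lies 125 mm toward +x and 65.5 mm toward -y of the stud point. The fence runs along x, 165 mm to the near side and 85 mm to the far side of this point, stands 34 mm above the board and is 24 mm thick behind this face (toward -y). The pipe belongs beside this point
- keeper: loose flat steel keeper plate 190 (x) x 56 (y) x 8 mm, 0.36 to 0.54 kg, lying on the bench left of the board, tab up; origin at the middle of its underside; x points along the plate from the eye end to the tab end, z up. Seated, its x lies along the board's x and its long edge is tucked under the pipe's side with 1 to 2 mm to spare
- eye (a point): centre of the keeper's oblong eye, at the plate's underside, 60 mm toward -x of the plate's middle; axes as the keeper's. The eye is a round-ended through hole 50 (x) x 26 (y) mm: 10 mm of metal remain beyond it to the plate's -x end, 15 mm at either side. Seated, it surrounds the boss and the stud's head is above the plate
- keeper_tab (a point): middle of the keeper's upright steel grip tab, 105 mm toward +x of the eye's centre and 36 mm above the plate's underside; axes as the keeper's. The tab is 10 mm thick (x) x 30 mm wide (y) and stands 48 mm above the plate's top, so it is gripped across x
- pipe_center (a point): centre of the loose aluminium pipe offcut, 40 mm diameter, 130 mm long, lying on the board, so 20 mm above its face; x is the pipe's axis (roughly along the board's x), y and z turn as it rolls. It starts 100 to 155 mm from the fence's face on the +y side, clear of the stud, rolls freely and soon stops by rolling friction
- pipe: the same pipe, 0.15 to 0.3 kg: origin on its skin, where it touches the board at the start
- screwdriver: bystander, to be left alone: yellow-handled screwdriver, 192 mm long, left of the keeper plate; origin under its middle
- tape_measure: bystander, to be left alone: yellow pocket tape measure, 60 mm high, near the bench's front edge; origin under its middle
- pliers: bystander, to be left alone: red-handled pliers, 182 mm long, right of the board; origin under its middle
- spanner: bystander, to be left alone: open-ended spanner, 191 mm long, left of the board near the bench's front edge; origin under its middle

How it is judged:
By the outcome, as a careful person would: the job done as asked, in the order asked, and still so for the second after the job is handed in, with the robot touching nothing.
It also fails if it takes over 58 s, if anything falls off the work surface, if the arm or the gripper's body presses on something with over 40 N, if the wrist force passes 120 N, or if a joint passes its speed limit or range.

## Working session

There is one attempt and no reset: what is moved stays moved. The work goes in short steps, each a Python script; the robot and the scene stay as the last script left them, time stands still between calls to the robot, and variables do not carry over. Pictures are saved under pics/ and viewed, at most 10 in all, crops included, and the job is handed in when it is done.

```bash
ls; mkdir -p pics; cat > h.py <<'E'
import numpy as np, cv2
from station import env, optics, ticket, status
def cloud(name):
    im,d=optics.read_camera(name); K=optics.camera_info(name)
    v,u=np.mgrid[0:400,0:640]
    P=np.stack([(u-K['cx'])/K['fx']*d,-(v-K['cy'])/K['fy']*d,-d,np.ones_like(d)],-1)
    W=P@np.linalg.inv(K['extrinsics']).T
    W=W[...,:3]; W[d<=0]=np.nan
    return im,W
E
python3 - <<'E'
from h import *
for n in ['scene','side']:
    im,W=cloud(n); np.savez(f'{n}.npz',im=im,W=W); cv2.imwrite(f'pics/{n}.png',im[...,::-1])
    K=optics.camera_info(n); print(n,K, np.linalg.inv(K['extrinsics'])[:3,3])
print(env.grip_point_offset,status.read_time_s(),status.read_orientation())
E
```

```text
pics
scene {'fx': 459.4720933274506, 'fy': 459.4720933274506, 'cx': 326.03140039627755, 'cy': 195.18275960529687, 'extrinsics': array([[-4.79951131e-01, -8.77215733e-01,  1.18097131e-02,
         2.26146301e+02],
       [ 6.34125705e-01, -3.37583987e-01,  6.95644768e-01,
        -3.36716886e+02],
       [-6.06243765e-01,  3.41364336e-01,  7.18288861e-01,
        -1.33936914e+03],
       [ 0.00000000e+00,  0.00000000e+00,  0.00000000e+00,
         1.00000000e+00]])} [-489.9241841   541.92172157 1193.61855093]
side {'fx': 473.31791074970874, 'fy': 473.31791074970874, 'cx': 320.05764613670715, 'cy': 192.9623226544681, 'extrinsics': array([[-9.26491635e-01, -3.75943993e-01,  1.67142284e-02,
         4.46766333e+02],
       [ 2.02966121e-01, -4.61809757e-01,  8.63444556e-01,
        -1.57726463e+02],
       [-3.16888000e-01,  8.03366580e-01,  5.04166771e-01,
        -1.33216991e+03],
       [ 0.00000000e+00,  0.00000000e+00,  0.00000000e+00,
         1.00000000e+00]])} [  23.78973881 1165.3402878   800.35650482]
-18.700000000000003 0.1 [[ 9.02247350e-01  4.31218579e-01 -5.05595328e-04]
 [ 4.31218829e-01 -9.02246088e-01  1.52248112e-03]
 [ 2.00350741e-04 -1.59167679e-03 -9.99998713e-01]]
```

View pics/scene.png

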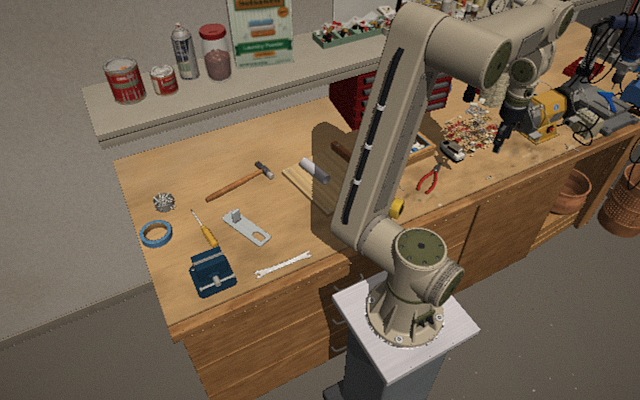

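View pics/side.png

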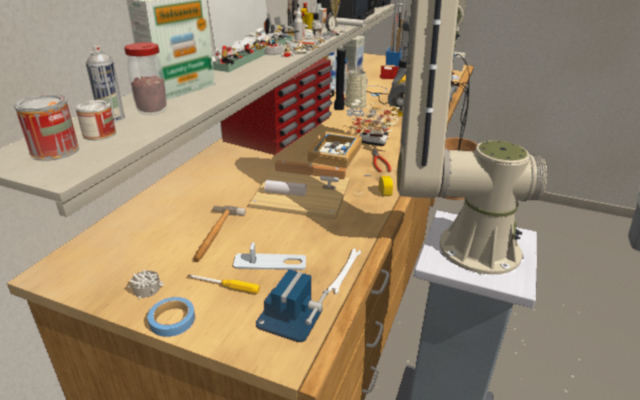

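Scene: keeper about (247,228), pipe (313,170), and the arm hides most of the board. Side: stud about (328,183), pipe (284,187), fence behind the stud, keeper tab (252,252), eye (292,262). I'll get rough points from these, then look from the wrist.

```bash
python3 - <<'E'
from h import *
d=np.load('side.npz');W=d['W']
for n,(u,v) in dict(stud=(328,181),pipe=(284,186),pipeL=(266,186),tab=(252,248),keepL=(238,264),eye=(292,262),keepR=(303,263),boardL=(249,207),boardR=(338,213),boardR2=(348,180),fence=(310,170),shelf=(150,165),driver=(240,286),vise=(295,285),spanner=(345,270),tape=(386,185),shelfedge=(68,205),shelfedge2=(300,60)).items(): print(n,W[v,u].round(0))
d=np.load('scene.npz');W=d['W']
for n,(u,v) in dict(pipe=(313,168),tab=(236,214),hammer=(264,168),shelf=(110,130),shelf2=(340,65)).items(): print(n,W[v,u].round(0))
K=np.linalg.inv(optics.camera_info('wrist')['extrinsics']); R=status.read_orientation();p=status.read_ee_pos()
print('cam in tool',R.T@(K[:3,3]-p),R.T@K[:3,:3], optics.camera_info('wrist')['fx'])
E
```

```text
stud [ 505. -123.   44.]
pipe [616. -20.  53.]
pipeL [671.  -1.  50.]
tab [545. 314.  58.]
keepL [578. 337.  11.]
eye [457. 263.   2.]
keepR [424. 264.  10.]
boardL [699.  64.   1.]
boardR [427. -13.   3.]
boardR2 [ 459. -196.   22.]
fence [ 593. -178.   40.]
shelf [1077.   58.   70.]
driver [523. 418.  21.]
vise [359. 452. 108.]
spanner [312. 248.  11.]
tape [ 320. -171.   46.]
shelfedge [785. 606. 294.]
shelfedge2 [ 784. -523.  317.]
pipe [616. -24.  53.]
tab [543. 303.  46.]
hammer [732. 123.  23.]
shelf [796. 574. 321.]
shelf2 [ 795. -231.  326.]
cam in tool [  73.82773986    0.26346724 -142.54437204] [[-9.21501062e-05  9.56606390e-01  2.91383264e-01]
 [ 9.99999839e-01 -7.49705088e-05  5.62377389e-04]
 [ 5.59818955e-04  2.91383269e-01 -9.56606229e-01]] 358.5358402100935
```

Board yaw is about 16° and keeper yaw about 30°. The shelf starts at x≈785. I'll take wrist views above both.

```bash
cat >> h.py <<'E'
def Rd(yaw):  # tool down, tool x along yaw
    c,s=np.cos(np.radians(yaw)),np.sin(np.radians(yaw)); return np.array([[c,s,0],[s,-c,0],[0,0,-1.]])
E
python3 - <<'E'
from h import *
for n,p,y in [('wb',[540,-70,290],16),('wk',[480,285,230],30)]:
    env.move_to(p,Rd(y)); env.sleep(.2)
    im,W=cloud(n and 'wrist'); np.savez(n+'.npz',im=im,W=W); cv2.imwrite(f'pics/{n}.png',im[...,::-1])
    print(status.read_time_s(),status.read_joint_positions())
E
```

```text
2.2917 [-1.59057162e+01  1.40043626e+01  5.48281631e+00  8.14901093e+01
 -1.82698676e-03  1.48162579e+02]
3.9083 [ 2.23552165e+01  1.60832725e+01 -7.25608422e-02  7.38261583e+01
 -4.59020022e-03  1.72454478e+02]
```

View pics/wb.png

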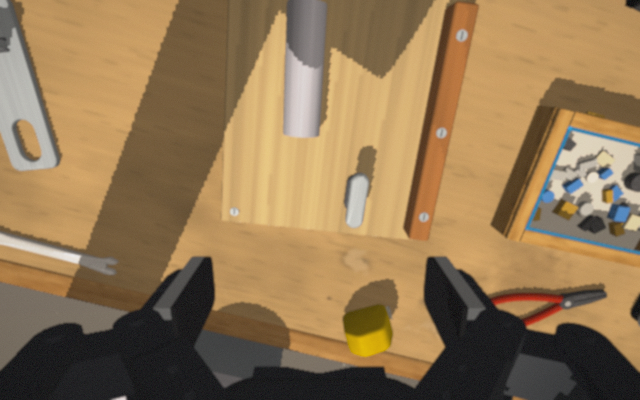

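View pics/wk.png

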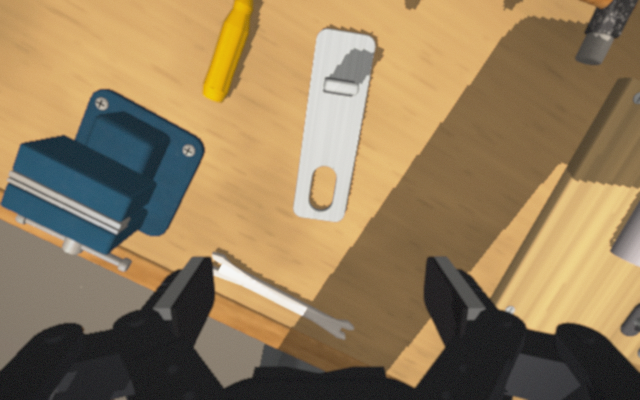

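wb: stud head at (357,200), pipe near end at (303,135), fence running from (460,10) to (420,230), tape at (368,330). wk: keeper with tab at (340,87), eye at (323,188), spanner below and screwdriver at left. Now to fit the shapes.

```bash
cat > m.py <<'E'
from h import *
def pts(W,box,z):
    u0,v0,u1,v1=box; m=np.zeros(W.shape[:2],bool); m[v0:v1,u0:u1]=1
    return W[m&(W[...,2]>z[0])&(W[...,2]<z[1])]
def rect(p):
    r=cv2.minAreaRect(p[:,:2].astype(np.float32)); b=cv2.boxPoints(r)
    a,c=b[1]-b[0],b[2]-b[1]; L=a if np.hypot(*a)>np.hypot(*c) else c
    return np.array(r[0]).round(1),sorted(np.round(r[1],1)),round(np.degrees(np.arctan2(L[1],L[0]))%180,2)
E
python3 - <<'E'
from m import *
W=np.load('wb.npz')['W']
bd=pts(W,(230,150,330,215),(-50,100)); print('board z',np.median(bd[:,2]),bd[:,2].std())
p=pts(W,(335,160,380,240),(48,62)); print('head',rect(p),np.median(p[:,2]),len(p))
p=pts(W,(400,0,485,245),(46,58)); print('fence',rect(p),np.median(p[:,2]))
f=p
p=pts(W,(275,0,335,145),(30,70)); print('pipe',rect(p),np.percentile(p[:,2],[50,98]))
p=pts(W,(215,0,470,245),(13,24)); print('board',rect(p))
W=np.load('wk.npz')['W']; im=np.load('wk.npz')['im']
print('bench',np.median(pts(W,(380,200,440,240),(-50,50))[:,2]))
p=pts(W,(290,20,380,225),(4,14)); print('keeper',rect(p),np.median(p[:,2]))
p=pts(W,(310,60,380,105),(40,70)); print('tab',rect(p),np.median(p[:,2]),len(p))
m=(W[...,2]<4.)|~np.isfinite(W[...,2]); m[:160]=0;m[212:]=0;m[:,:305]=0;m[:,342:]=0
# colour-based eye & plate contours cast on z=8
K=optics.camera_info('wrist'); Wi=np.linalg.inv(K['extrinsics']); C=Wi[:3,3]
def cast(uv,z):
    uv=np.asarray(uv,float); r=np.stack([(uv[:,0]-K['cx'])/K['fx'],-(uv[:,1]-K['cy'])/K['fy'],-np.ones(len(uv))],-1)@Wi[:3,:3].T
    return C+r*((z-C[2])/r[:,2])[:,None]
hsv=cv2.cvtColor(im,cv2.COLOR_RGB2HSV); g=((hsv[...,1]<60)).astype(np.uint8); g[:20]=0;g[225:]=0;g[:,:290]=0;g[:,382:]=0
cs,h=cv2.findContours(g,cv2.RETR_CCOMP,cv2.CHAIN_APPROX_NONE)
for c,hh in zip(cs,h[0]):
    if len(c)>40: print('hole' if hh[3]>=0 else 'outer',len(c),rect(cast(c[:,0],8)),rect(cast(c[:,0],4)))
E
```

```text
board z 18.20366188816928 0.7975441054198901
head (array([ 503.5, -124.6]), [np.float64(20.3), np.float64(62.8)], np.float32(9.83)) 54.867474013217986 941
fence (array([ 599.7, -186.7]), [np.float64(25.1), np.float64(249.6)], np.float32(9.46)) 51.91190628274339
pipe (array([618.4, -31.3]), [np.float64(40.0), np.float64(129.9)], np.float32(12.53)) [55.23877464 58.83338717]
board (array([578.1, -76.5]), [np.float64(249.3), np.float64(274.6)], np.float32(9.68))
bench 0.0264240551444459
keeper (array([510.4, 287.3]), [np.float64(56.2), np.float64(190.4)], np.float32(21.27)) 8.027766404066824
tab (array([552.6, 303.6]), [np.float64(10.0), np.float64(29.9)], np.float32(111.22)) 55.41228893485015 413
outer 460 (array([511.4, 287.3]), [np.float64(56.6), np.float64(189.8)], np.float32(21.31)) (array([511.1, 286.9]), [np.float64(57.3), np.float64(191.9)], np.float32(21.31))
hole 109 (array([456.2, 265.9]), [np.float64(27.1), np.float64(49.9)], np.float32(21.53)) (array([455.2, 265.3]), [np.float64(27.4), np.float64(50.4)], np.float32(21.53))
```

Everything agrees: the stud from the head fit and from the fence matches within 0.5 mm, and the eye and tab match the plate. Now I'll roll the pipe with both fingers spread along it.

```bash
cat >> h.py <<'E'
BY=9.5; STUD=np.array([503.3,-124.45,18.]); RB=np.array([[np.cos(np.radians(BY)),-np.sin(np.radians(BY)),0],[np.sin(np.radians(BY)),np.cos(np.radians(BY)),0],[0,0,1]])
def B(x,y,z): return STUD+RB@np.array([x,y,z],float)  # stud/board frame -> world
E
python3 - <<'E'
from h import *
R=Rd(BY+90)
env.grip(70)
env.move_to(B(127,124,110),R); env.servo_line(B(127,124,5),150)
print(status.read_force())
env.servo_line(B(127,100,5),60)
env.servo_line(B(127,8,5),50)
for y in (-4,-10,-12,-13,-14,-15,-16,-17,-18):
    env.servo_line(B(127,y,5),25); f=RB.T@status.read_force(); print(y,f.round(1),(RB.T@(status.read_ee_pos()-STUD)).round(1))
    if f[1]>4: break
print(status.read_time_s(),status.read_opening())
E
```

```text
[-0.24015469 -1.14514632  0.63621298]
-4 [-0.5  0.  -0. ] [126.9  -4.2   5. ]
-10 [0.3 0.3 0.5] [127.  -10.2   5. ]
-12 [ 1.1 -0.6 -0.4] [127.  -12.1   5. ]
-13 [0.  0.1 0.9] [127. -13.   5.]
-14 [ 0.2 -0.2 -0.2] [127. -14.   5.]
-15 [ 0.2  1.9 -0.2] [127.  -14.8   5. ]
-16 [0.3 4.4 1.8] [126.9 -14.9   5. ]
11.3917 70.01621168483132
```

```bash
python3 - <<'E'
from m import *
env.servo_line(B(127,-10,5),30); env.servo_line(B(127,20,5),80); env.servo_line(B(127,20,120),200)
env.move_to([540,-70,290],Rd(16)); env.sleep(.15)
im,W=cloud('wrist'); cv2.imwrite('pics/wb2.png',im[...,::-1])
L=(W-STUD)@RB
m=(L[...,0]>45)&(L[...,0]<210)&(L[...,1]>-64)&(L[...,1]<150)&(L[...,2]>10)&(L[...,2]<60)
p=L[m]; print(rect(p),np.percentile(p[:,2],98), p.min(0),p.max(0))
print(rect(W[m]),status.read_time_s())
m=(abs(L[...,0])<45)&(abs(L[...,1])<25)&(L[...,2]>32)&(L[...,2]<44); print('head',rect(L[m]))
E
```

```text
(array([129. , -44.5]), [np.float64(38.1), np.float64(129.9)], np.float32(0.01)) 40.8956014441036 [ 64.10099042 -63.57835778  16.24059377] [193.95493306 -25.42170223  42.78727022]
(array([ 637.9, -147. ]), [np.float64(38.1), np.float64(129.9)], np.float32(9.51)) 14.4917
head (array([-0.5, -0.3]), [np.float64(20.3), np.float64(64.3)], np.float32(179.83))
```

View pics/wb2.png

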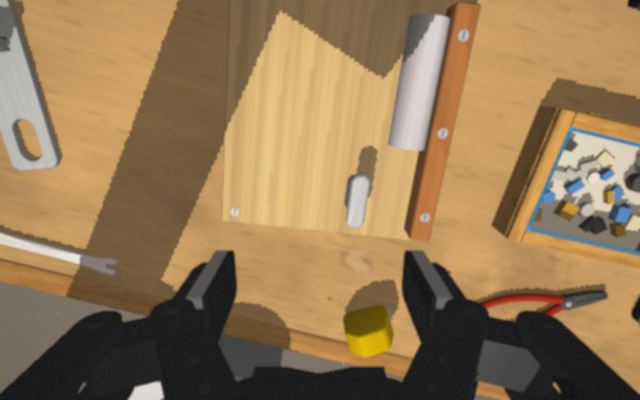

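Pipe lies along the fence at 40.1 mm. Now I'll grasp the keeper by its tab and lift.

```bash
cat >> h.py <<'E'
M=np.array([[0,1,0],[1,0,0],[0,0,-1.]]); G=np.array([105,0,17.3])
def keep(x,y,z,tilt,yaw=0,G=G):  # eye (underside) in stud frame, tilt: tab end up -> TCP pose
    t,a=np.radians([-tilt,yaw])
    Ry=np.array([[np.cos(t),0,np.sin(t)],[0,1,0],[-np.sin(t),0,np.cos(t)]])
    Rz=np.array([[np.cos(a),-np.sin(a),0],[np.sin(a),np.cos(a),0],[0,0,1]])
    Rk=RB@Rz@Ry; return B(x,y,z)+Rk@G, Rk@M
E
python3 - <<'E'
from h import *
R=Rd(90+21.28)
env.grip(45)
env.move_to([552.6,303.6,130],R); env.servo_line([552.6,303.6,17.3],150)
print(status.read_force())
env.grip(5,80); print('open',status.read_opening(),status.read_finger_force())
env.servo_line([552.6,303.6,130],120); env.sleep(.2)
print(status.read_force(),status.read_wrist_torque(),status.read_opening(),status.read_time_s())
im,W=cloud('wrist'); np.savez('wg.npz',im=im,W=W); cv2.imwrite('pics/wg.png',im[...,::-1])
for a in [(-30,1,90,0),(-23,1,60,35),(16,2,11,0),(0,0,0,0)]: print(env.ik(*keep(*a)))
E
```

```text
[-0.20074675 -0.580747   -0.35742309]
open 9.212479091499192 78.77626061439514
[-0.24505428  1.02614679 -4.44264666] [ 0.06073347 -0.14301173 -0.00092889] 8.916687967628091 18.9667
[-18.71901092  22.21975853  -6.3784383   61.40180317   0.
  61.78098908]
[-31.57370838  -0.65964109 -42.05880791  20.77296571  22.13910697
  54.47581248]
[-16.64099107  30.20670951  -5.56986904  54.22342145   0.
  63.85900893]
[-17.46960286  29.394006    -8.71055502  51.89543898   0.
  63.03039714]
```

View pics/wg.png

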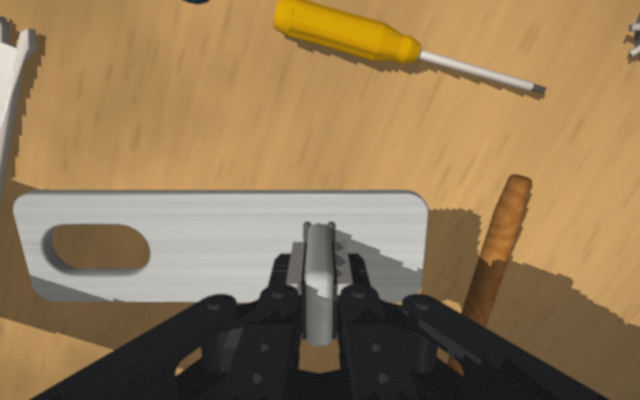

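The keeper is held level in the gripper, with the eye visible at (97,250). I'll measure it in the gripper frame, to correct the grasp offset.

```bash
python3 - <<'E'
from m import *
d=np.load('wg.npz');W=d['W'];im=d['im']
R=status.read_orientation();p=status.read_ee_pos()
K=((W-p)@R)@M.T  # tool coords -> keeper-aligned axes (x kx, y ky, z up), rel TCP
m=(K[...,2]>-17)&(K[...,2]<-2)&(W[...,2]>100)&(K[...,0]<-25)&(K[...,0]>-170)
q=K[m]; A=np.c_[q[:,:2],np.ones(len(q))]; s=np.linalg.lstsq(A,q[:,2],rcond=None)[0]
print('plane',np.degrees(s[:2]),s[2],'top z at eye',s@[-105,0,1]); print('expect top -9.3')
print(rect(q), q.min(0),q.max(0), 'near edge x should be -140')
# eye hole contour
g=m.astype(np.uint8); cs,h=cv2.findContours(g,cv2.RETR_CCOMP,cv2.CHAIN_APPROX_NONE)
C=optics.camera_info('wrist');Wi=np.linalg.inv(C['extrinsics']);
for c,hh in zip(cs,h[0]):
    if hh[3]>=0 and len(c)>60:
        uv=c[:,0].astype(float); r=np.stack([(uv[:,0]-C['cx'])/C['fx'],-(uv[:,1]-C['cy'])/C['fy'],-np.ones(len(uv))],-1)@Wi[:3,:3].T
        r=r@R@M.T; o=(Wi[:3,3]-p)@R@M.T; P=o+r*((s@[-105,0,1]-o[2])/r[:,2])[:,None]
        print('eye',rect(P),P.min(0),P.max(0))
E
```

```text
plane [ 0.33589211 -0.35028526] -10.441106324537795 top z at eye -11.056660765250818
expect top -9.3
(array([-83.1,  -0.3]), [np.float64(56.5), np.float64(116.3)], np.float32(0.03)) [-141.27003814  -28.56392943  -16.99781541] [-25.00715989  27.91542832  -8.04227188] near edge x should be -140
eye (array([-103. ,    1.1]), [np.float64(23.6), np.float64(46.5)], np.float32(0.01)) [-126.25664995  -10.72404088  -11.05666077] [-79.79023006  12.88965282 -11.05666077]
```

```bash
cat >> h.py <<'E'
G=np.array([105.3,0,18.3])
def go(x,y,z,t,yaw=0,v=60):
    p,R=keep(x,y,z,t,yaw,G); env.servo_line(p,v,R)
def st(tag):
    print(tag,(RB.T@status.read_force()).round(1),status.read_wrist_torque().round(2),round(status.read_opening(),2),round(status.read_time_s(),1))
def snap(name,cam='side',box=(200,130,400,250),k=4):
    im,_=optics.read_camera(cam); a,b,c,d=box
    cv2.imwrite(f'pics/{name}.png',cv2.resize(im[b:d,a:c,::-1],None,fx=k,fy=k,interpolation=cv2.INTER_CUBIC))
E
python3 - <<'E'
from h import *
p,R=keep(-15.5,1,95,35,1,G); env.move_to(p,R); env.sleep(.2); st('up')
im,W=optics.read_camera('side'); 
# check keeper tip against expectation
im,W=cloud('side'); L=(W-STUD)@RB
print((RB.T@(status.read_ee_pos()-STUD)).round(1), (RB.T@(p-STUD)).round(1))
go(-15.5,1,45,35,1,80); st('mid')
snap('s1',box=(220,100,420,250))
E
```

```text
up [ 0.7 -0.1 -3.9] [-0.17  0.99 -0.  ] 9.12 20.8
[ 60.6   2.9 170.2] [ 60.2   2.3 170.4]
mid [ 0.2 -0.  -3.9] [-0.17  0.94  0.02] 8.69 21.6
```

View pics/s1.png

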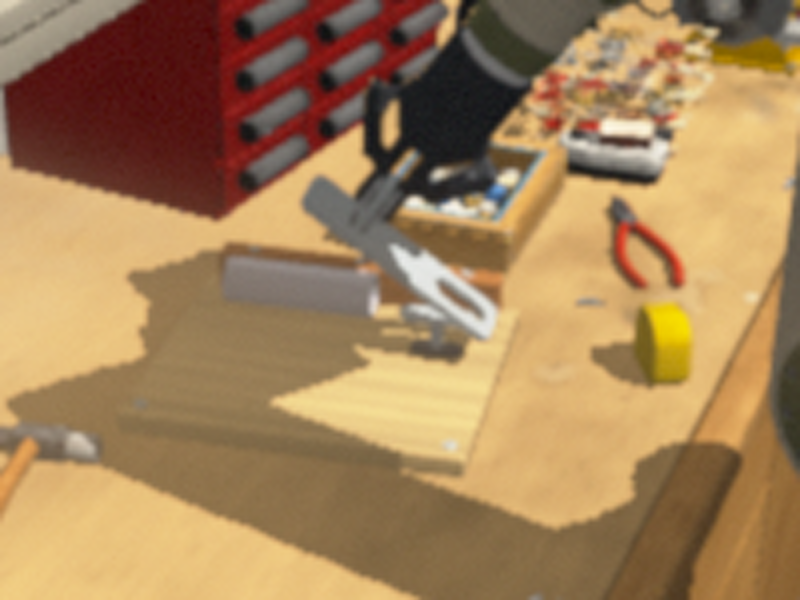

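Crop: the plate is tilted tab-up, eye at about (460,300), just above the stud head at (425,315), as planned. Next I'll descend and hook the eye, stopping if force rises.

```bash
cat >> h.py <<'E'
def guarded(steps,v=40,lim=8):
    f0=RB.T@status.read_force()
    for s in steps:
        go(*s,v=v); d=RB.T@status.read_force()-f0
        if np.linalg.norm(d)>lim: print('CONTACT',s,d.round(1)); return False
    return True
E
python3 - <<'E'
from h import *
ok=guarded([(-15.5,1,z,35,1) for z in (38,33,29.1)]); st('down')
if ok: ok=guarded([(x,1,29.1,35,1) for x in (-6,3,11)]); st('slid')
snap('s2',box=(270,130,370,205),k=8)
E
```

```text
down [-0.2 -0.4 -4.7] [-0.21  0.99 -0.01] 8.94 22.6
slid [ 0.6  0.5 -5.3] [-0.13  0.95  0.05] 9.3 23.7
```

View pics/s2.png

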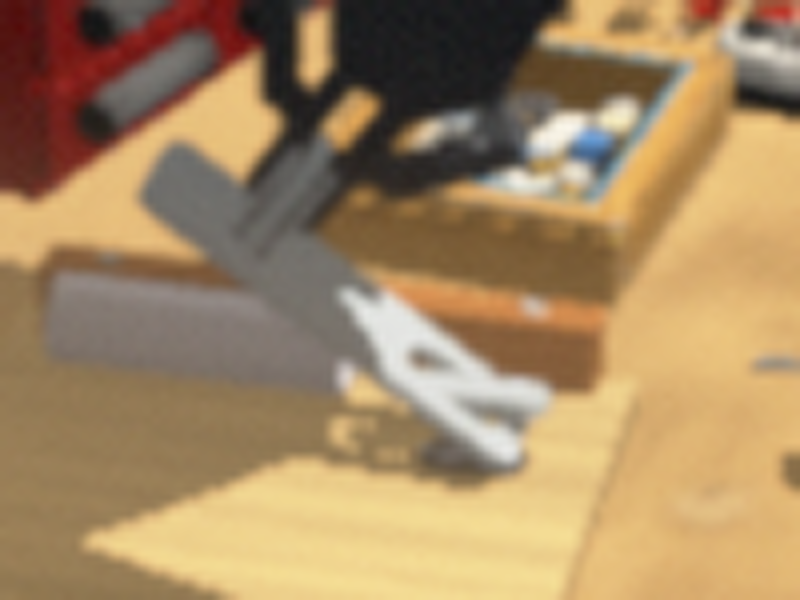

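The head's near end (540,395) now pokes through the eye and the eye's end strip (505,450) is beneath it, with no contact. Now I'll level, draw back and lower.

```bash
python3 - <<'E'
from h import *
S=[]
for t in (31,27,23,19,15,12,9,6,3,0):
    a=np.radians(t); zi=11+3.7*t/35; y=np.interp(t,[8,14],[3.5,1])
    S.append((-9.5+25*np.cos(a),y,zi+25*np.sin(a),t,1))
ok=guarded(S,v=50); st('level')
if ok: ok=guarded([(10,3.5,11,0,1),(4,3.5,11,0,.5),(0,3,11,0,0)]); st('back')
snap('s3',box=(270,130,370,205),k=8)
E
```

```text
level [-0.4  0.5 -4.9] [ 0.06 -0.15 -0.02] 9.29 26.9
back [ 0.4 -0.4 -4.6] [-0.01 -0.15  0.03] 9.18 27.7
```

View pics/s3.png

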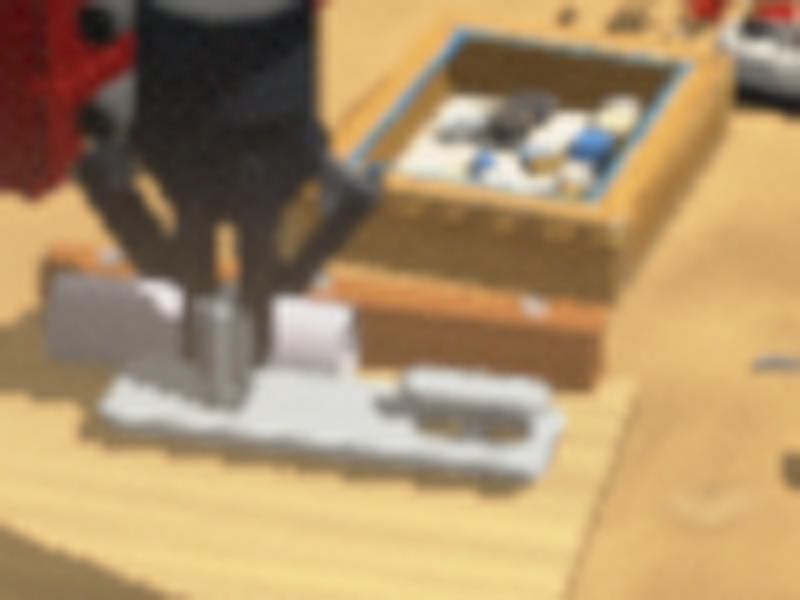

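The plate is level under the head, with the eye round the neck. Lowering onto the boss.

```bash
python3 - <<'E'
from h import *
f0=RB.T@status.read_force()
for z,y in [(8,2.8),(6.5,2.4),(5,1.6),(4,1.1),(3,.8),(2,.6),(1,.5),(0.3,.4),(-.4,.3),(-1,.3)]:
    go(0,y,z,0,0,v=25); d=RB.T@status.read_force()-f0; print(z,y,d.round(1),status.read_wrist_torque().round(2))
    if np.linalg.norm(d)>8: break
st('end'); im,W=cloud('wrist'); L=(W-STUD)@RB
m=(L[...,0]>-60)&(L[...,0]<170)&(L[...,1]>-20)&(L[...,1]<50)&(L[...,2]>4)&(L[...,2]<16)
q=L[m]; s=np.linalg.lstsq(np.c_[q[:,:2],np.ones(len(q))],q[:,2],rcond=None)[0]; print('top z at eye',s@[0,0,1],'tab end',s@[105,0,1],q.min(0),q.max(0))
E
```

```text
8 2.8 [-0.8 -0.3 -0.4] [ 0.03 -0.15  0.01]
6.5 2.4 [ 0.2 -0.4 -1. ] [ 0.02 -0.16  0.03]
5 1.6 [-0.2 -1.3 -0.7] [ 0.05 -0.16 -0.05]
4 1.1 [-0.  -0.1  0.6] [ 0.04 -0.17  0.01]
3 0.8 [ 0.3 -0.3  0.1] [ 0.01 -0.18  0.01]
2 0.6 [-0.5 -1.4 -0.9] [-0.05 -0.2   0.05]
1 0.5 [ 0.1  0.6 -0.9] [ 0.06 -0.21 -0.04]
0.3 0.4 [ 0.2 -0.1  0.2] [-0.01 -0.15  0.03]
-0.4 0.3 [-2.2  0.8  6.3] [0.23 0.35 0.06]
-1 0.3 [-3.1  1.7 11.3] [ 0.3   0.71 -0.01]
end [-2.8  2.   6.8] [ 0.3   0.71 -0.01] 8.64 30.3
top z at eye 7.533558663112482 tab end 7.936517546584602 [-35.59275589 -19.99989043   4.00007943] [155.02685679  28.35897989  15.98113337]
```

It is seated, with the plate top at 7.5–7.9 mm and contact at the expected height. Releasing, retreating and checking.

```bash
python3 - <<'E'
from m import *
go(0,.3,-.2,0,0,v=25); st('unload'); env.grip(40)
p=status.read_ee_pos(); env.servo_line(p+[0,0,110],120)
env.move_to([540,-70,290],Rd(16)); env.sleep(.15)
im,W=cloud('wrist'); cv2.imwrite('pics/wf.png',im[...,::-1]); L=(W-STUD)@RB
m=(L[...,0]>-60)&(L[...,0]<175)&(L[...,1]>-29)&(L[...,1]<50)&(L[...,2]>4)&(L[...,2]<14)
q=L[m]; s=np.linalg.lstsq(np.c_[q[:,:2],np.ones(len(q))],q[:,2],rcond=None)[0]
print('keeper',rect(q),s@[-30,0,1],s@[150,0,1],np.degrees(s[1]))
m=(L[...,0]>45)&(L[...,0]<210)&(L[...,1]>-64)&(L[...,1]<-20)&(L[...,2]>22)&(L[...,2]<46); print('pipe',rect(L[m]))
print(status.read_time_s(),status.read_force())
E
```

```text
unload [-3.   1.5  2.7] [ 0.22  0.42 -0.01] 9.3 30.6
keeper (array([59.5,  0.2]), [np.float64(56.3), np.float64(190.1)], np.float32(179.96)) 8.074578437621305 8.250427562993528 -0.1171513697933725
pipe (array([129. , -44.7]), [np.float64(37.9), np.float64(130.1)], np.float32(0.17))
33.6 [-0.16838887 -0.21221409 -0.03207487]
```

View pics/wf.png

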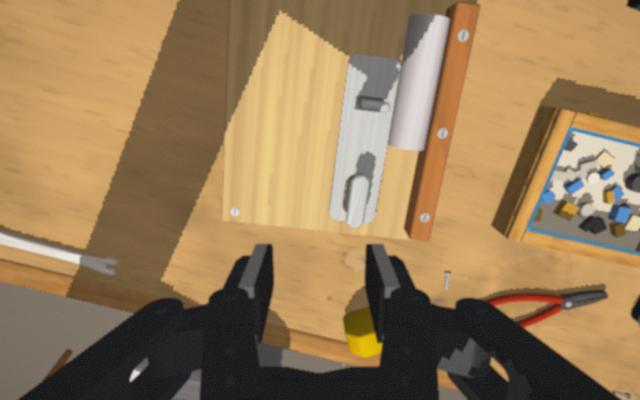

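The keeper (360,140) lies flat with its eye round the stud's foot, and the pipe (420,80) lies along the fence. The tools are where they were.

```bash
python3 -c "
from station import ticket
print(ticket.job_done())"
```

```text
the job is handed in; nothing more can be done
None
```

The pipe lies along the fence, the keeper is seated flat over the boss beside it with everything released, the visible tools look undisturbed, and the job was handed in at about 34 s of the 58 s allowed.

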